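# Load the label reel and sight it in the inspection mirror

### The arm

A 6-joint arm with a two-finger parallel gripper is mounted at the origin on the work surface. World frame = base frame: x ahead of the robot, y to its left, z up, the work surface at z = 0. Lengths are in m, angles in rad, forces in N, time in s.
With the tool pointing down it reaches from about 0.275 to 0.975 m from the base axis. Payload 8.4 kg.
Tool frame: the origin (TCP) lies between the finger pads; the fingertips stand 14 mm ahead of it and the grasp point (between the pads) lies 5 mm behind it; z points along the fingers, y is the direction in which the jaws open and shut (so a half turn about z gives the same grasp; the last joint's range is limited). The gripper opens to 92 mm and grips with 3 to 60 N. Pads are 20 mm wide; open, the fingers measure 128 mm over their backs; the gripper's body (75 mm by 189 mm) begins 69 mm behind the grasp point.
Start: joints at [-1.145, 0.353, 1.633, -0, 1.155, -0.002], TCP at [0.259, -0.569, 0.229] pointing down, gripper open.
Joint ranges: [-2.63, 2.63], [-0.92, 2.1], [0.06, 2.66], [-1.3, 4.44], [0, 2.69], [-3.02, 3.02]. Speed limits (rad/s): [2.22, 2.22, 2.79, 3.14, 3.14, 3.14].

### API

Orientations are given as a unit quaternion [x, y, z, w].
In Python, from rig import ctrl gives the robot as it stands. The module is installed in compiled form; this text tells all that it offers.
- The arm moves only by the tool servo_tool, never from a script. Its argument "increments" is text: rows parted by semicolons, each of 7 numbers parted by spaces: the shift along the world's x, y, z in mm, then the turn, a rotation vector about the world's x, y, z in degrees, then the gripper command: -1 is shut, 1 is fully open, values between are in proportion. A call has exactly 10 rows; each row shifts and turns the commanded pose from where the row before left it; what a row does not reach is not made up. A row lasts 1/10 s, in which the tool goes at most 50 mm and 8.59 degrees, less where a joint would pass 70% of its speed; a pose out of reach is approached as far as the arm can. A call is refused whole if a number of a shift passes 50 or a number of a turn 8.59, either way. A call with a gripper value outside its range is refused whole. The fingers move at their own pace and stop on an object; "squeeze" is the grip in N (left out, the last holds). Time passes only in rows, so rows that do not move let the fingers close, or fill a call up. It gives the time, the measured TCP pose, the force and the opening at its end, in the units of the state.
- ctrl.observe(): the state, without advancing time (a new reading comes with each control period).
- ctrl.get_image(name): name is "side" or "top" or "wrist"; returns (picture, depth): 480x640x3 uint8, blue, green, red; 480x640 float32, m along the optical axis (not along the pixel's ray), 0 where there is no reading.
- ctrl.get_calibration(name): a dict with "intrinsics" (3x3 intrinsics, pixels), "eye" and "rotation" of the camera in the world; the wrist camera has in their place "mount" (4x4, takes a point from camera to tool coordinates, whose origin is the TCP and whose axes are the flange's). Camera axes: x right, y down, z forward; pixel columns grow to the right and rows downward; lengths in m; the calibration is good to about 2 mm. A picture is of the moment at which its call begins: read the wrist's pose just before it. get_calibration takes no time and is no camera call.
- ctrl.finish_job(): hands the job in, once; it reports no verdict.
The state is a dict: "time": time; "qpos": joint angles; "dq": joint speeds; "effort": joint torques, N m; "eef_pos": TCP position; "ee_rot": TCP orientation; "wrist_force": force on the tool from outside, world axes, zero at the start; "ft_torque": the same for the moment, N m; "grip_width": opening from 0.0 (shut) to 1.0 (fully open).
Only numpy, scipy, OpenCV 4.12 (cv2) and the standard library are available. Lean on these libraries where they do the work, as an engineer would, in place of code of your own. Each camera call takes 0.05 s, during which the arm holds its last target.

### The job

Fit the label reel, hub up, over the upright spindle, lowering it (not dropping it) until it sits fully home, and let go of it. Then take the pin of the spring-loaded inspection mirror, swing the mirror until the little bench camera sees the reel centred in it, and finish while still holding the mirror steady at that angle: the program ends holding, since the mirror springs back if let go. Leave the jar, the tip box and the bottle where they stand.

Things in the scene. Friction and masses are not known exactly. Their poses are not given: they have to be found in the camera images.
- reel_center (a point): Label reel, 80 mm tall, standing upright on the bench: below, a white paper roll 60 mm across, 44 mm tall, with a black band round its middle; above it a bare cardboard hub 40 mm across (44 to 80 mm up), the part to grasp, 62 to 70 mm above the underside. A 28 mm bore runs right through. 0.15 to 0.31 kg. This point is on its axis, 40 mm above the underside; z is the axis, up.
- reel: The same label reel; origin at the centre of its underside. It stands on the left or the right of the work, the jar on the other side.
- seat (a point): Centre of the spindle's seat: the top face of a fixed round grey base 76 mm across and 30 mm tall. A steel post 22 mm in diameter rises 72 mm above the seat, its last 14 mm tapering to an 8 mm tip. A reel that is home has its underside on the seat, its reel_center 40 mm above this point.
- pivot (a point): Point on the mirror's fixed upright hinge axis, in the mirror's face, 55 mm above the bench: the height of the lens and of the seated reel's band.
- lens (a point): Centre of the front glass of the small fixed bench camera (white housing 50 x 42 x 42 mm, black lens barrel), 55 mm above the bench, 155 mm from pivot; it looks level, straight at pivot.
- pin (a point): Grip pin of the mirror: upright steel pin 12 mm in diameter at the end of a flat lever that points straight back from the mirror, 80 mm behind the hinge axis. It stands free from 84 to 135 mm above the bench; this point is on its axis at 115 mm. x: the way the mirror faces, z up. Pinch it from above; it turns between the fingers as it is led round its 80 mm arc about pivot.
- mirror_face (a point): Mirror: upright plate 72 mm wide, top 97 mm above the bench, with lever and pin; this point is the middle of its face, on the hinge axis; x the way it faces. The camera sees the reel centred when the mirror faces along the bisector of the bearings, from the pivot, to the lens and to the seated reel; the pin is then 80 mm from the pivot, on the opposite side.
- mirror (a joint): Angle of the mirror about its upright hinge: 0 at rest on its stop (the start), growing anticlockwise seen from above to 1.4 rad; 0.65 to 1.05 is needed. A spring (0.05 N m at 0, plus 0.15 N m per rad; about 2 N at the pin) returns it to 0 when let go.
- sight (a point): What the camera sees in the mirror: origin at pivot, x axis horizontal along the camera's line of sight after reflection. The reel is centred in view when this line passes through its axis. A flat steel pointer under the mirror (58 mm long, 6 mm wide, 11 mm above the bench), geared to turn twice as far as the mirror, always points along this x.
- jar: Bystander: amber jar 60 mm in diameter, 100 mm tall; origin under its centre.
- tipbox: Bystander: grey pipette-tip box with clear lid, 87 x 122 x 66 mm; origin under its centre.
- flask: Bystander: clear bottle 68 mm in diameter, 130 mm tall; origin under its centre.
There are look-alikes about, which are no part of the job. Leave any turquoise look-alike of the reel alone. Leave any purple look-alike of the part that bears seat alone.

How it is judged:
By the outcome, as a careful person would: the job done as asked, in the order asked, and still so for the second after the job is handed in, while the arm keeps its last pose, push and grip.
It also fails if it takes over 58 s, if anything falls off the work surface, if the arm or the gripper's body presses on something with over 40 N, if the wrist force passes 120 N, or if a joint passes its speed limit or range.

## Working session

There is one attempt and no reset: what is moved stays moved. The work goes in short steps, Python scripts to look and compute and a tool call to move; the robot and the scene stay as the last step left them, time stands still between calls to the robot, and variables do not carry over. Pictures are saved under pics/ and viewed, and the job is handed in when it is done.

Besides the shell and the picture viewer there is one more tool, called after "Call:" by a JSON object that holds its "name" and its "arguments". servo_tool: Moves the arm, as the interface text tells. Its arguments: {"type":"object","properties":{"increments":{"type":"string"},"squeeze":{"type":"number"}},"required":["increments"]}

```bash
mkdir -p pics
cat > h.py <<'E'
import numpy as np,cv2
from rig import ctrl
from scipy.spatial.transform import Rotation as R
def snap(name,fn):
    s=ctrl.observe()
    im,d=ctrl.get_image(name); cv2.imwrite('pics/'+fn+'.png',im); np.savez('pics/'+fn+'.npz',im=im,d=d,p=s['eef_pos'],q=s['ee_rot'])
    return im,d,s
def cam(name,s=None):
    c=ctrl.get_calibration(name); K=np.array(c['intrinsics'])
    if name=='wrist':
        M=np.array(c['mount']); Rt=R.from_quat(s['ee_rot']).as_matrix()
        return K,np.array(s['eef_pos'])+Rt@M[:3,3],Rt@M[:3,:3]
    return K,np.array(c['eye']),np.array(c['rotation'])
def plane(C,u,v,z):
    K,e,Ro=C; r=Ro@np.linalg.solve(K,[u,v,1.]); t=(z-e[2])/r[2]; return e+t*r
def cloud(C,d):
    K,e,Ro=C; v,u=np.mgrid[:480,:640]
    P=np.stack([(u-K[0,2])/K[0,0]*d,(v-K[1,2])/K[1,1]*d,d],-1)
    return P@Ro.T+e
def proj(C,p):
    K,e,Ro=C; c=Ro.T@(np.array(p)-e); x=K@c; return x[:2]/x[2]
E
python3 - <<'E'
from h import *
for n in ['top','side','wrist']:
    im,d,s=snap(n,n+'0'); C=cam(n,s); print(n,C)
print(s)
E
```

```text
top (array([[476.3906902 ,   0.        , 314.86673615],
       [  0.        , 476.3906902 , 238.59623956],
       [  0.        ,   0.        ,   1.        ]]), array([ 0.46979763, -0.00732645,  1.18165507]), array([-0.70278514,  0.71084835, -0.01414101,  0.02424241]))
side (array([[540.60601781,   0.        , 316.15741212],
       [  0.        , 540.60601781, 242.57802185],
       [  0.        ,   0.        ,   1.        ]]), array([0.30909412, 1.01496459, 0.81446874]), array([-0.09931113,  0.87717579, -0.46728604,  0.04841167]))
wrist (array([[369.02040324,   0.        , 322.33311052],
       [  0.        , 369.02040324, 245.89208533],
       [  0.        ,   0.        ,   1.        ]]), array([ 0.32558687, -0.5373676 ,  0.38364382]), array([[ 0.41503816, -0.8788561 , -0.23527704],
       [-0.90980327, -0.40124758, -0.10610553],
       [-0.00115285,  0.25809366, -0.96611921]]))
{'time': 0.1, 'qpos': array([-1.14538481e+00,  3.53599272e-01,  1.63405906e+00, -9.70948099e-06,
        1.15523395e+00, -2.41281353e-03]), 'dq': array([ 0.00163347, -0.00028806, -0.00045574,  0.00110628,  0.00082401,
        0.00110024]), 'effort': array([ 9.18224396e-04, -5.94905376e+01, -3.34931231e+01,  6.99448097e-02,
        1.83721835e-02, -2.60024979e-05]), 'eef_pos': array([ 0.25911454, -0.56826976,  0.22792634]), 'ee_rot': array([ 9.77207279e-01,  2.12286389e-01, -1.40754126e-04, -6.34401702e-04]), 'wrist_force': array([0.43653367, 0.29110188, 0.89850504]), 'ft_torque': array([-0.0004256 ,  0.06131098,  0.01223183]), 'grip_width': 0.9964697850855606}
```

```bash
sed -i "s/np.array(c\['rotation'\])/R.from_quat(c['rotation']).as_matrix()/" h.py
```

```text
(no output)
```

View pics/top0.png

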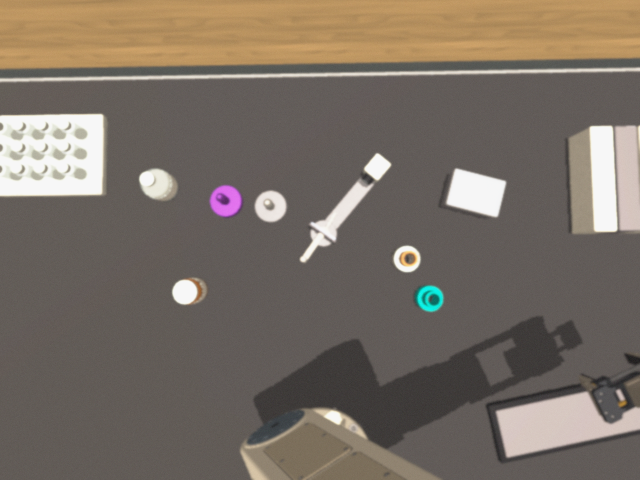

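View pics/side0.png

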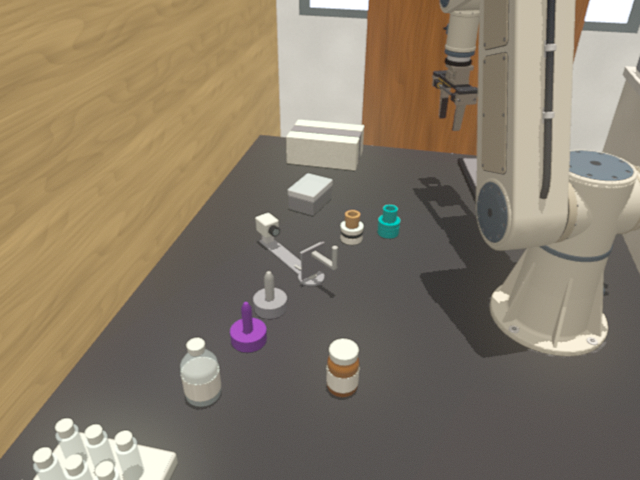

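View pics/wrist0.png

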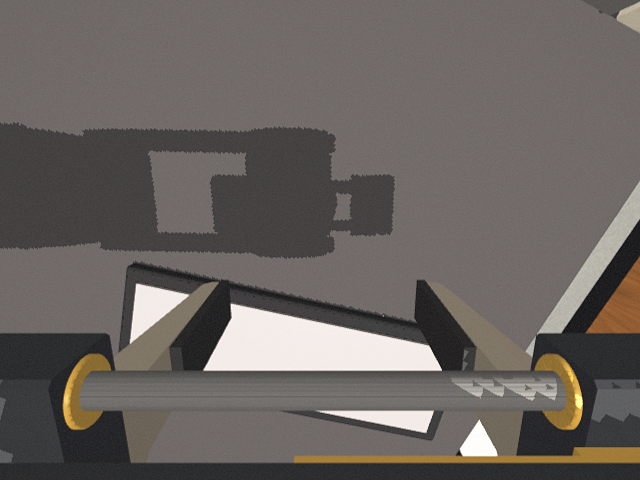

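Top view: the reel is at (407,259), beside the turquoise decoy at (431,299). The spindle is at (270,206), with the purple decoy at (226,200). The mirror is at (323,233), the pin near (304,261), the bench camera at (377,166) and the jar at (188,291).

```bash
cat > m.py <<'E'
from h import *
C=cam('top');z=np.load('pics/top0.npz');im,d=z['im'],z['d'];P=cloud(C,d)
def st(lab,u0,u1,v0,v1,zl,zh):
    m=np.zeros(d.shape,bool);m[v0:v1,u0:u1]=1;m&=(d>0)&(P[...,2]>zl)&(P[...,2]<zh)
    q=P[m]; 
    if len(q)<5: print(lab,len(q));return
    c,r=cv2.minEnclosingCircle(q[:,:2].astype(np.float32)); print(lab,len(q),'mean',q.mean(0).round(4),'circ',np.round(c,4),round(r,4),'zmax',q[:,2].max().round(3))
st('reel shoulder',385,428,238,280,.038,.05)
st('reel top',385,428,238,280,.07,.09)
st('seat',250,290,186,226,.02,.04)
st('post',250,290,186,226,.06,.12)
st('pin',296,312,252,270,.1,.15)
st('lever',296,335,215,270,.06,.084)
st('mirror',305,345,215,255,.088,.11)
st('cam',355,395,150,190,.065,.085)
st('turq',410,450,280,318,.038,.05)
st('jar',168,212,270,310,.09,.11)
st('box',440,510,165,220,.055,.08)
st('flask',135,182,160,205,.06,.14)
st('purple',205,248,180,220,.02,.04)
g=im[140:280,240:440];cv2.imwrite('pics/top0z.png',cv2.resize(g,None,fx=4,fy=4,interpolation=cv2.INTER_CUBIC))
E
python3 m.py
```

```text
reel shoulder 243 mean [ 0.4818 -0.2029  0.044 ] circ [ 0.4821 -0.2083] 0.0302 zmax 0.05
reel top 139 mean [ 0.4821 -0.2078  0.0789] circ [ 0.4819 -0.2085] 0.0201 zmax 0.085
seat 663 mean [0.6124 0.1164 0.0299] circ [0.6136 0.1175] 0.0382 zmax 0.04
post 85 mean [0.6115 0.1161 0.0905] circ [0.6136 0.1174] 0.0111 zmax 0.104
pin 26 mean [0.4827 0.035  0.1319] circ [0.4823 0.0352] 0.0059 zmax 0.138
lever 93 mean [0.5194 0.0095 0.0804] circ [0.5221 0.0076] 0.0418 zmax 0.084
mirror 112 mean [ 0.5443 -0.0083  0.0953] circ [ 0.5438 -0.0074] 0.0353 zmax 0.101
cam 435 mean [ 0.694  -0.1354  0.0746] circ [ 0.692  -0.1344] 0.0358 zmax 0.082
turq 243 mean [ 0.3897 -0.2548  0.0438] circ [ 0.3877 -0.2613] 0.03 zmax 0.05
jar 442 mean [0.4121 0.305  0.0999] circ [0.4122 0.306 ] 0.0267 zmax 0.106
box 1963 mean [ 0.6343 -0.3687  0.0657] circ [ 0.6342 -0.3693] 0.0728 zmax 0.073
flask 733 mean [0.6613 0.3739 0.0987] circ [0.6656 0.3826] 0.0342 zmax 0.134
purple 648 mean [0.6266 0.225  0.0297] circ [0.6281 0.2272] 0.038 zmax 0.038
```

View pics/top0z.png

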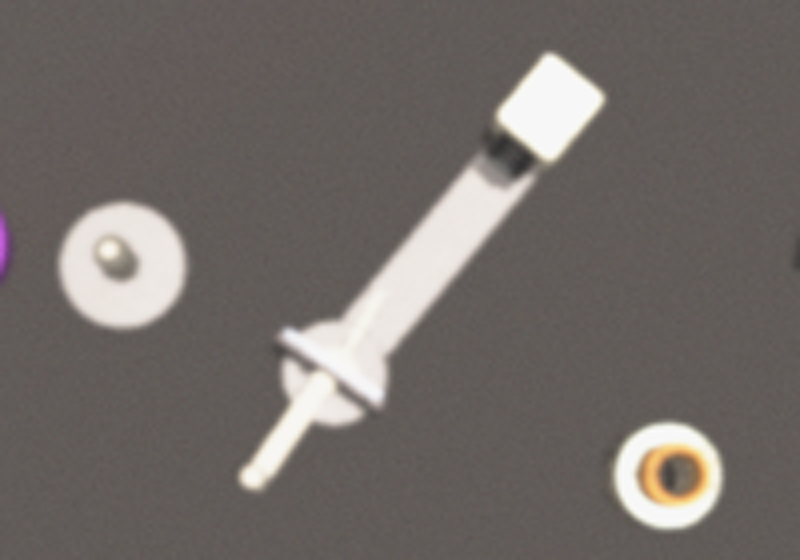

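Call:
{"name": "servo_tool", "arguments": {"increments": "22 36 0 0 0 0 1;22 36 0 0 0 0 1;22 36 0 0 0 0 1;22 36 0 0 0 0 1;22 36 0 0 0 0 1;22 36 0 0 0 0 1;22 36 0 0 0 0 1;22 36 0 0 0 0 1;22 36 0 0 0 0 1;25 36 0 0 0 0 1", "squeeze": 20}}

```text
time: 1.15
eef_pos: [0.4826, -0.207, 0.2286]
ee_rot: [0.977, 0.212, -0.0, -0.0]
wrist_force: [-0.1, -0.2, 0.0]
grip_width: 1.003
```

Run:
```python
from h import *
im,d,s=snap('wrist','w1');C=cam('wrist',s);P=cloud(C,d);print(s['eef_pos'],s['ee_rot'])
for p in [(.482,-.2085,.08),(.482,-.2085,.044)]: print(proj(C,p))
i2,d2,s2=snap('top','t1')
```

```text
[ 0.48262203 -0.20703519  0.22855361] [ 9.77226216e-01  2.12200164e-01 -1.13056476e-04 -2.90894370e-05]
[324.42289954 238.10726452]
[324.21240641 229.02391824]
```

View pics/w1.png

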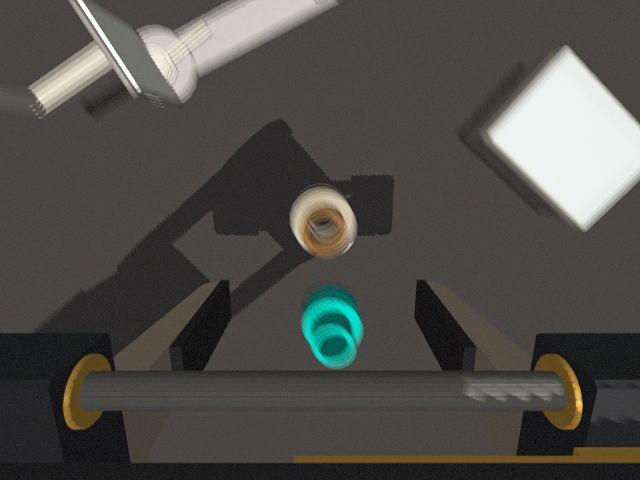

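The reel hub is at about (325,232), as predicted, but the picture is blurred because the arm was still settling. I'll descend partway and look again.

Call:
{"name": "servo_tool", "arguments": {"increments": "0 -1 -30 0 0 0 1;0 -1 -30 0 0 0 1;0 0 -20 0 0 0 1;0 0 -10 0 0 0 1;0 0 0 0 0 0 1;0 0 0 0 0 0 1;0 0 0 0 0 0 1;0 0 0 0 0 0 1;0 0 0 0 0 0 1;0 0 0 0 0 0 1"}}

```text
time: 2.25
eef_pos: [0.4825, -0.2107, 0.139]
ee_rot: [0.977, 0.212, 0.0, 0.0]
wrist_force: [0.6, 0.6, -0.1]
grip_width: 1.004
```

Run:
```python
from h import *
im,d,s=snap('wrist','w2');C=cam('wrist',s);P=cloud(C,d);print(s['eef_pos'],s['ee_rot'])
for p in [(.482,-.2085,.08),(.482,-.2085,.044)]: print(proj(C,p))
for lo,hi in [(.036,.052),(.07,.088)]:
    m=(d>0)&(P[...,2]>lo)&(P[...,2]<hi)&(np.hypot(P[...,0]-.482,P[...,1]+.2085)<.04)
    q=P[m];print(len(q),q.mean(0),cv2.minEnclosingCircle(q[:,:2].astype(np.float32)),np.percentile(q[:,2],[5,50,95]))
```

```text
[ 0.48248343 -0.21073689  0.13897548] [9.77203736e-01 2.12303435e-01 2.65083842e-04 1.97254138e-04]
[319.77632744 270.297713  ]
[320.08424923 253.93003743]
2438 [ 0.49267032 -0.20524637  0.0435205 ] ((0.48385345935821533, -0.2093590497970581), 0.030059028416872025) [0.0398246  0.04336667 0.04867135]
1915 [ 0.48442002 -0.20915439  0.07816915] ((0.48386135697364807, -0.20949773490428925), 0.01996835321187973) [0.07204635 0.07899754 0.08030105]
```

View pics/w2.png

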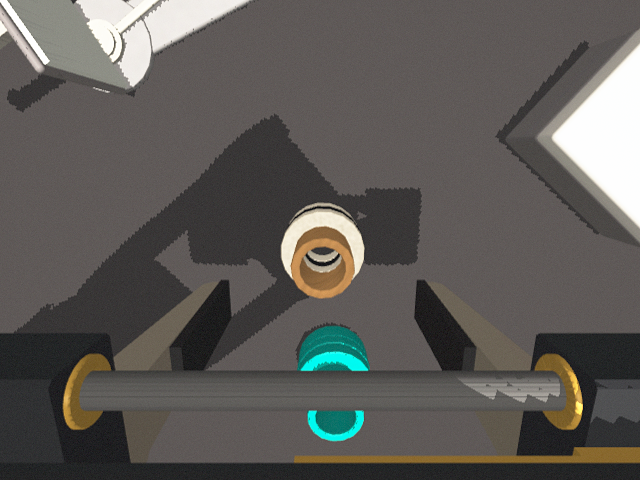

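Sharp picture: the hub ring is at (322,268), the white shoulder below it and the turquoise decoy at (336,405), clear of both fingers. I'll go down and grip.

Call:
{"name": "servo_tool", "arguments": {"increments": "1 2 -25 0 0 0 1;0 0 -25 0 0 0 1;0 0 -16 0 0 0 1;0 0 -6 0 0 0 1;0 0 -4 0 0 0 1;0 0 0 0 0 0 1;0 0 0 0 0 0 -1;0 0 0 0 0 0 -1;0 0 0 0 0 0 -1;0 0 0 0 0 0 -1", "squeeze": 25}}

```text
time: 3.3
eef_pos: [0.4835, -0.2088, 0.063]
ee_rot: [0.977, 0.212, 0.0, 0.0]
wrist_force: [0.3, -0.3, 0.6]
grip_width: 0.671
```

Call:
{"name": "servo_tool", "arguments": {"increments": "0 0 0 0 0 0 -1;0 0 0 0 0 0 -1;0 0 0 0 0 0 -1;0 0 0 0 0 0 -1;0 0 10 0 0 0 -1;0 0 25 0 0 0 -1;0 0 35 0 0 0 -1;0 0 40 0 0 0 -1;0 0 40 0 0 0 -1;0 0 20 0 0 0 -1"}}

```text
time: 4.3
eef_pos: [0.4841, -0.2089, 0.2365]
ee_rot: [0.977, 0.212, 0.002, 0.001]
wrist_force: [0.1, 0.2, -2.5]
grip_width: 0.427
```

The hub is held (opening 39 mm) and lifted. I'll stop short of the spindle so the wrist camera can see it.

Call:
{"name": "servo_tool", "arguments": {"increments": "3 20 0 0 0 0 -1;8 40 0 0 0 0 -1;8 40 0 0 0 0 -1;8 40 0 0 0 0 -1;8 40 0 0 0 0 -1;8 40 0 0 0 0 -1;8 40 0 0 0 0 -1;4 20 0 0 0 0 -1;0 14 0 0 0 0 -1;0 0 0 0 0 0 -1"}}

```text
time: 5.3
eef_pos: [0.5378, 0.0865, 0.2326]
ee_rot: [0.977, 0.213, -0.0, -0.0]
wrist_force: [-0.2, -1.3, -2.3]
grip_width: 0.431
```

Call:
{"name": "servo_tool", "arguments": {"increments": "0 0 0 0 0 0 -1;0 0 0 0 0 0 -1;0 0 0 0 0 0 -1;0 0 0 0 0 0 -1;0 0 0 0 0 0 -1;0 0 0 0 0 0 -1;0 0 0 0 0 0 -1;0 0 0 0 0 0 -1;0 0 0 0 0 0 -1;0 0 0 0 0 0 -1"}}

```text
time: 6.3
eef_pos: [0.5383, 0.0854, 0.2326]
ee_rot: [0.977, 0.212, -0.0, 0.0]
wrist_force: [0.2, 0.9, -2.2]
grip_width: 0.43
```

Run:
```python
from h import *
im,d,s=snap('wrist','w3');C=cam('wrist',s);P=cloud(C,d);p=np.array(s['eef_pos']);print(p,s['ee_rot'],s['wrist_force'])
def st(l,c,r,lo,hi):
    m=(d>0)&(P[...,2]>lo)&(P[...,2]<hi)&(np.hypot(P[...,0]-c[0],P[...,1]-c[1])<r)
    q=P[m];
    if len(q)<5: print(l,len(q));return
    print(l,len(q),q.mean(0).round(4),cv2.minEnclosingCircle(q[:,:2].astype(np.float32)))
st('seat',(.6136,.1174),.05,.022,.038)
st('post',(.6136,.1174),.03,.05,.11)
st('posttip',(.6136,.1174),.03,.097,.11)
st('reeltop',p[:2],.035,p[2]+.005,p[2]+.03)
st('shoulder',p[:2],.04,p[2]-.026,p[2]-.012)
print((P[P[...,2]>p[2]-.06][:,2]).size)
```

```text
[0.53826633 0.08535098 0.23257319] [ 9.77199489e-01  2.12323236e-01 -3.05876900e-05  1.20188067e-05] [ 0.21926118  0.87615505 -2.15887873]
seat 4679 [0.616  0.1169 0.0295] ((0.6154068112373352, 0.11668423563241959), 0.03805425018072128)
post 618 [0.6152 0.1166 0.0948] ((0.6154845952987671, 0.11662007123231888), 0.010903687216341496)
posttip 216 [0.6152 0.1166 0.1002] ((0.611298680305481, 0.11470888555049896), 0.003956804983317852)
reeltop 7067 [0.5413 0.0871 0.2486] ((0.5475256443023682, 0.08948207646608353), 0.03349090367555618)
shoulder 3655 [0.5508 0.0916 0.2137] ((0.547257661819458, 0.0896000862121582), 0.029449239373207092)
91275
```

View pics/w3.png

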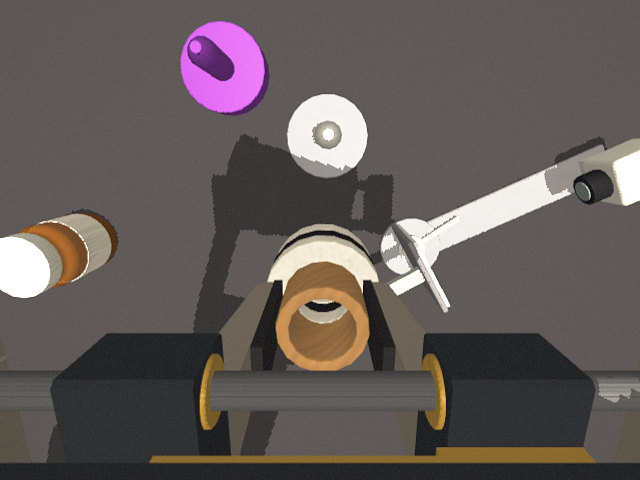

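Spindle post tip at (328,133), purple decoy at (222,65); held reel's hub rim is centred near (322,318). Now I'll find where the reel axis sits relative to the TCP.

Run:
```python
from h import *
z=np.load('pics/w3.npz');im,d=z['im'],z['d'];s=dict(eef_pos=z['p'],ee_rot=z['q']);C=cam('wrist',s);P=cloud(C,d);p=z['p']
hsv=cv2.cvtColor(im,cv2.COLOR_BGR2HSV)
m=(hsv[...,0]>5)&(hsv[...,0]<22)&(hsv[...,1]>90)&(np.hypot(P[...,0]-p[0],P[...,1]-p[1])<.035)&(P[...,2]>p[2]-.02)
v,u=np.nonzero(m);print(m.sum(),u.min(),u.max(),v.min(),v.max(),np.percentile(P[m][:,2],[2,50,90,98]))
ztop=np.percentile(P[m][:,2],98)
for zz in [ztop-.003]:
    q=P[m&(P[...,2]>zz)];c,r=cv2.minEnclosingCircle(q[:,:2].astype(np.float32));print('top circ',c,r,'off',np.array(c)-p[:2],'ztop-tcp',ztop-p[2])
    A=q-q.mean(0);print('normal',np.linalg.svd(A,full_matrices=False)[2][2])
    U=q[:,:2]
m2=(hsv[...,1]<60)&(hsv[...,2]>150)&(np.hypot(P[...,0]-p[0],P[...,1]-p[1])<.045)&(np.abs(P[...,2]-(ztop-.036))<.003)
q=P[m2];print('sh',len(q),q.mean(0));A=q-q.mean(0);print(np.linalg.svd(A,full_matrices=False)[2][2])
# fit circle radius 30 to outer edge
c,r=cv2.minEnclosingCircle(q[:,:2].astype(np.float32));print(c,r,np.array(c)-p[:2])
```

```text
11108 162 491 262 463 [0.21840211 0.24930309 0.33320138 0.33417885]
top circ (0.5545045137405396, 0.0926518440246582) 0.030212057754397392 off [0.01623819 0.00730087] ztop-tcp 0.10160565804544441
normal [-0.71547497 -0.33316696  0.61408089]
sh 0 [nan nan nan]<stdin>:12: RuntimeWarning: Mean of empty slice.
  ret = um.true_divide(
Traceback (most recent call last):
IndexError: index 2 is out of bounds for axis 0 with size 0
```

Gold gripper parts contaminated the mask, so I'll restrict it by height.

Run:
```python
from h import *
z=np.load('pics/w3.npz');im,d=z['im'],z['d'];s=dict(eef_pos=z['p'],ee_rot=z['q']);C=cam('wrist',s);P=cloud(C,d);p=z['p']
hsv=cv2.cvtColor(im,cv2.COLOR_BGR2HSV);Rr=np.hypot(P[...,0]-p[0],P[...,1]-p[1])
m=(hsv[...,0]>5)&(hsv[...,0]<22)&(hsv[...,1]>90)&(Rr<.035)&(P[...,2]>p[2]-.02)&(P[...,2]<p[2]+.03)
Z=P[m][:,2]-p[2];h,e=np.histogram(Z,bins=25);print(list(zip(e.round(4),h)))
ztop=e[h.argmax()]+(e[1]-e[0])/2+p[2]
mm=m&(abs(P[...,2]-ztop)<.002)
q=P[mm];c,r=cv2.minEnclosingCircle(q[:,:2].astype(np.float32));print('top',len(q),c,r,'off',np.array(c)-p[:2],ztop-p[2]);A=q-q.mean(0);print(np.linalg.svd(A,full_matrices=False)[2][2])
m2=(hsv[...,1]<70)&(hsv[...,2]>120)&(Rr<.045)&(abs(P[...,2]-(ztop-.036))<.003)
q=P[m2];c,r=cv2.minEnclosingCircle(q[:,:2].astype(np.float32));print('sh',len(q),c,r,np.array(c)-p[:2],np.median(q[:,2])-p[2]);A=q-q.mean(0);print(np.linalg.svd(A,full_matrices=False)[2][2])
```

```text
[(np.float64(-0.0179), np.int64(66)), (np.float64(-0.0161), np.int64(139)), (np.float64(-0.0143), np.int64(170)), (np.float64(-0.0125), np.int64(161)), (np.float64(-0.0107), np.int64(204)), (np.float64(-0.0089), np.int64(179)), (np.float64(-0.0071), np.int64(208)), (np.float64(-0.0053), np.int64(213)), (np.float64(-0.0035), np.int64(201)), (np.float64(-0.0017), np.int64(211)), (np.float64(0.0001), np.int64(247)), (np.float64(0.0019), np.int64(237)), (np.float64(0.0037), np.int64(235)), (np.float64(0.0055), np.int64(254)), (np.float64(0.0073), np.int64(269)), (np.float64(0.0091), np.int64(273)), (np.float64(0.0109), np.int64(271)), (np.float64(0.0127), np.int64(330)), (np.float64(0.0146), np.int64(1038)), (np.float64(0.0164), np.int64(2252)), (np.float64(0.0182), np.int64(33)), (np.float64(0.02), np.int64(0)), (np.float64(0.0218), np.int64(0)), (np.float64(0.0236), np.int64(0)), (np.float64(0.0254), np.int64(1))]
top 3152 (0.5378839373588562, 0.08620204776525497) 0.02014203555881977 off [-0.00038239  0.00085107] 0.01725584358024343
[-0.00161656  0.00512061  0.99998558]
sh 2727 (0.5460113883018494, 0.08963936567306519) 0.028121480718255043 [0.00774506 0.00428839] -0.019135094605229747
[-0.01282394  0.00125658  0.99991698]
```

Call:
{"name": "servo_tool", "arguments": {"increments": "10 4 0 0 0 0 -1;20 8 0 0 0 0 -1;20 8 0 0 0 0 -1;18 7 0 0 0 0 -1;10 3.5 0 0 0 0 -1;0 0 -10 0 0 0 -1;0 0 -20 0 0 0 -1;0 0 -10 0 0 0 -1;0 0 -5 0 0 0 -1;0 0 0 0 0 0 -1"}}

```text
time: 7.35
eef_pos: [0.6156, 0.1156, 0.1869]
ee_rot: [0.977, 0.212, -0.001, -0.0]
wrist_force: [-0.6, -0.2, -3.0]
grip_width: 0.43
```

Call:
{"name": "servo_tool", "arguments": {"increments": "0 0 0 0 0 0 -1;0 0 0 0 0 0 -1;0 0 0 0 0 0 -1;0 0 0 0 0 0 -1;0 0 0 0 0 0 -1;0 0 0 0 0 0 -1;0 0 0 0 0 0 -1;0 0 0 0 0 0 -1;0 0 0 0 0 0 -1;0 0 0 0 0 0 -1"}}

```text
time: 8.35
eef_pos: [0.6163, 0.1158, 0.1876]
ee_rot: [0.977, 0.212, -0.0, -0.0]
wrist_force: [-0.1, 0.1, -2.2]
grip_width: 0.43
```

Run:
```python
from h import *
im,d,s=snap('wrist','w4');it,dt,_=snap('side','s4');ii,dd,_=snap('top','t4')
print(s['eef_pos'],s['ee_rot'],s['wrist_force'])
cv2.imwrite('pics/s4z.png',cv2.resize(it[200:340,190:390],None,fx=4,fy=4))
```

```text
[0.61628538 0.11584185 0.18755377] [ 9.77213424e-01  2.12259095e-01 -1.20348813e-05 -1.73154637e-05] [-0.0986966   0.13368311 -2.18885886]
```

View pics/w4.png

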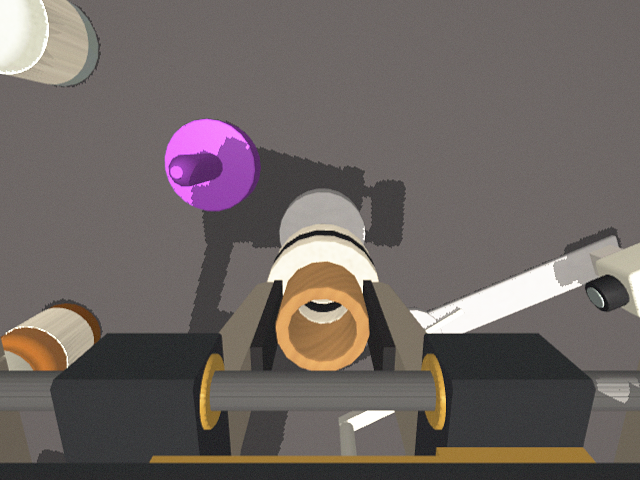

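View pics/s4z.png

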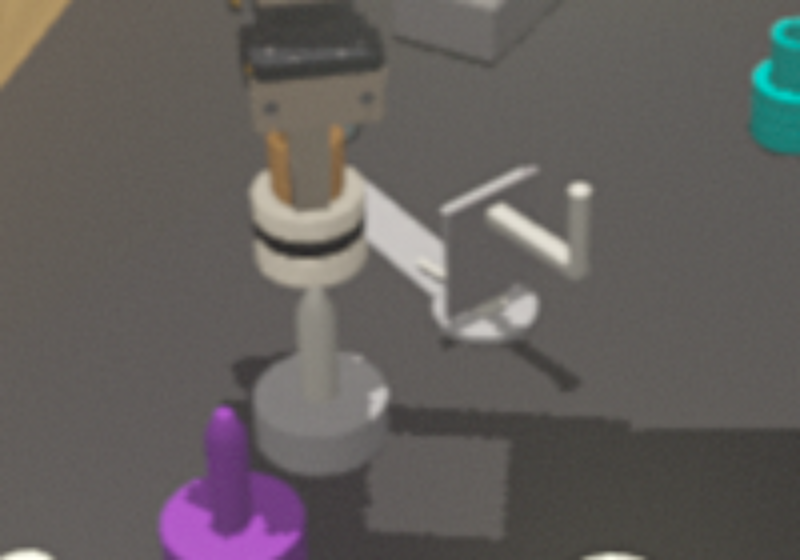

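The reel hangs upright over the post, post tip just under its middle (side zoom at (315,290)). I'll lower it in stages and watch the force.

Call:
{"name": "servo_tool", "arguments": {"increments": "-0.5 0 -8 0 0 0 -1;0 0 -8 0 0 0 -1;0 0 -6 0 0 0 -1;0 0 -6 0 0 0 -1;0 0 -6 0 0 0 -1;0 0 -6 0 0 0 -1;0 0 -5 0 0 0 -1;0 0 -5 0 0 0 -1;0 0 0 0 0 0 -1;0 0 0 0 0 0 -1"}}

```text
time: 9.5
eef_pos: [0.6158, 0.1158, 0.1376]
ee_rot: [0.977, 0.212, -0.0, -0.0]
wrist_force: [0.3, -1.2, -1.4]
grip_width: 0.426
```

Call:
{"name": "servo_tool", "arguments": {"increments": "0 0 -6 0 0 0 -1;0 0 -6 0 0 0 -1;0 0 -6 0 0 0 -1;0 0 -6 0 0 0 -1;0 0 -6 0 0 0 -1;0 0 -5 0 0 0 -1;0 0 -3 0 0 0 -1;0 0 -2 0 0 0 -1;0 0 -1 0 0 0 -1;0 0 0 0 0 0 -1"}}

```text
time: 10.5
eef_pos: [0.6158, 0.1159, 0.0966]
ee_rot: [0.977, 0.212, 0.0, -0.0]
wrist_force: [0.3, -0.4, -2.9]
grip_width: 0.428
```

Call:
{"name": "servo_tool", "arguments": {"increments": "0 0 -1 0 0 0 -1;0 0 -1 0 0 0 -1;0 0 -1 0 0 0 -1;0 0 -0.5 0 0 0 -1;0 0 -0.5 0 0 0 -1;0 0 0 0 0 0 -1;0 0 0 0 0 0 -1;0 0 0 0 0 0 -1;0 0 0 0 0 0 -1;0 0 0 0 0 0 -1"}}

```text
time: 11.5
eef_pos: [0.6158, 0.1158, 0.0927]
ee_rot: [0.977, 0.212, 0.0, 0.0]
wrist_force: [-1.3, 0.2, -0.1]
grip_width: 0.431
```

Call:
{"name": "servo_tool", "arguments": {"increments": "0 0 -0.5 0 0 0 -1;0 0 -0.5 0 0 0 -1;0 0 0 0 0 0 -1;0 0 0 0 0 0 -1;0 0 0 0 0 0 -1;0 0 0 0 0 0 -1;0 0 0 0 0 0 -1;0 0 0 0 0 0 -1;0 0 0 0 0 0 -1;0 0 0 0 0 0 -1"}}

```text
time: 12.5
eef_pos: [0.616, 0.1158, 0.0926]
ee_rot: [0.977, 0.212, 0.0, 0.0]
wrist_force: [-2.2, -1.3, 8.0]
grip_width: 0.432
```

Firm contact: the force reads +8 N and the tool has stopped descending, so the reel is home. I'll release and rise straight up.

Call:
{"name": "servo_tool", "arguments": {"increments": "0 0 0.5 0 0 0 0;0 0 0 0 0 0 0.5;0 0 0 0 0 0 0.8;0 0 0 0 0 0 0.8;0 0 0 0 0 0 0.8;0 0 0 0 0 0 0.8;0 0 0 0 0 0 0.8;0 0 0 0 0 0 0.8;0 0 0 0 0 0 0.8;0 0 0 0 0 0 0.8"}}

```text
time: 13.5
eef_pos: [0.6158, 0.1158, 0.0921]
ee_rot: [0.977, 0.212, 0.0, 0.0]
wrist_force: [-0.5, -0.5, 0.3]
grip_width: 0.902
```

Call:
{"name": "servo_tool", "arguments": {"increments": "0 0 10 0 0 0 0.8;0 0 20 0 0 0 0.8;0 0 25 0 0 0 0.8;0 0 30 0 0 0 0.8;0 0 30 0 0 0 0.8;-10 -10 20 0 0 0 0.8;-20 -20 0 0 0 0 0.8;-20 -20 0 0 0 0 0.8;-20 -20 0 0 0 0 0.8;-10 -10 0 0 0 0 0.8"}}

```text
time: 14.5
eef_pos: [0.5344, 0.0347, 0.2278]
ee_rot: [0.977, 0.212, 0.0, 0.0]
wrist_force: [-0.3, 0.2, -0.9]
grip_width: 0.9
```

Call:
{"name": "servo_tool", "arguments": {"increments": "0 0 0 0 0 0 0;0 0 0 0 0 0 0;0 0 0 0 0 0 0;0 0 0 0 0 0 0;0 0 0 0 0 0 0;0 0 0 0 0 0 0;0 0 0 0 0 0 0;0 0 0 0 0 0 0;0 0 0 0 0 0 0;0 0 0 0 0 0 0"}}

```text
time: 15.5
eef_pos: [0.5358, 0.0358, 0.2271]
ee_rot: [0.977, 0.212, 0.0, -0.0]
wrist_force: [0.6, 0.7, -0.0]
grip_width: 0.498
```

Run:
```python
from h import *
im,d,s=snap('wrist','w5');it,dt,_=snap('side','s5')
print(s['eef_pos'],s['ee_rot'],s['wrist_force'],s['grip_width'],s['time'],s['qpos'])
cv2.imwrite('pics/s5z.png',cv2.resize(it[200:340,190:390],None,fx=4,fy=4))
```

```text
[0.53581336 0.03580584 0.22710249] [ 9.77216285e-01  2.12245921e-01  3.14864282e-05 -7.23397158e-06] [ 0.58680195  0.65477862 -0.0358291 ] 0.49784519444643616 15.5 [6.39174906e-02 2.18000207e-01 1.82312264e+00 2.66025565e-05
 1.10040971e+00 1.20695642e+00]
```

View pics/w5.png

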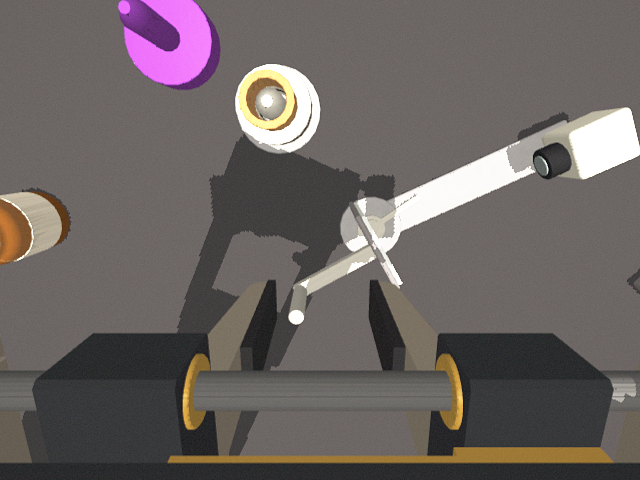

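View pics/s5z.png

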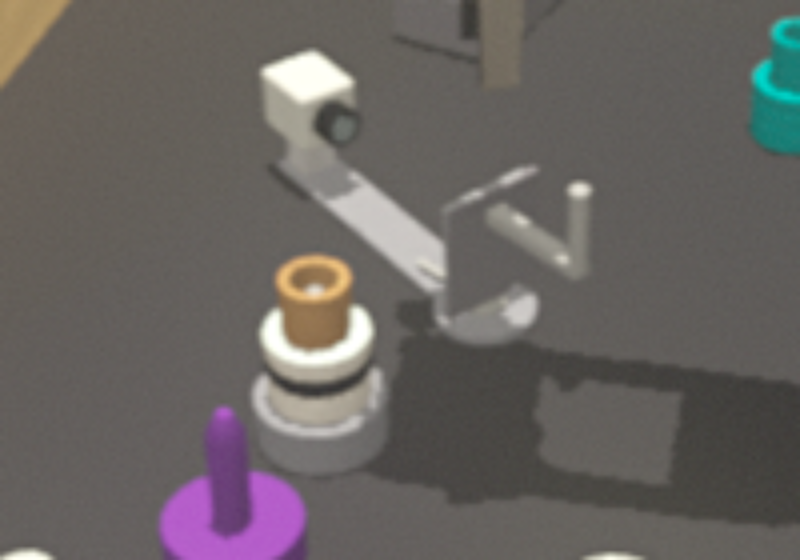

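The reel sits home: hub rim at (268,98) in the wrist view with the post tip (268,100) showing inside. The pin tip is at (296,317), the mirror's edge around (375,240), its round base about (372,225) and the lens at (545,163). Next I'll measure the mirror geometry.

```bash
cat > geo.py <<'E'
from h import *
import sys
def go(fn,name,off):
    z=np.load('pics/%s.npz'%fn);im,d=z['im'],z['d'];s=dict(eef_pos=z['p'],ee_rot=z['q']);C=cam(name,s);P=cloud(C,d);P[...,:2]-=off
    def sel(c,r,lo,hi): return P[(d>0)&(P[...,2]>lo)&(P[...,2]<hi)&(np.hypot(P[...,0]-c[0],P[...,1]-c[1])<r)]
    def circ(l,c,r,lo,hi):
        q=sel(c,r,lo,hi)
        if len(q)<5: print(l,len(q));return
        k,rr=cv2.minEnclosingCircle(q[:,:2].astype(np.float32));print(l,len(q),'mean',q.mean(0).round(4),'circ',np.round(k,4),round(rr,4));return q
    circ('reeltop',(.6136,.1174),.04,.106,.115); circ('shoulder',(.6136,.1174),.04,.071,.077);circ('seat',(.6136,.1174),.05,.026,.034)
    circ('pintop',(.4823,.0352),.02,.132,.14)
    q=circ('mirrortop',(.545,-.008),.05,.094,.1)
    if q is not None:
        r=cv2.minAreaRect(q[:,:2].astype(np.float32)*1000);print(' rect',r)
    q=circ('lever',(.515,.012),.045,.07,.088)
    if q is not None: print(' line',cv2.fitLine(q[:,:2].astype(np.float32),2,0,.01,.01).ravel())
    q=circ('camtop',(.692,-.1344),.05,.073,.079)
    if q is not None: print(' rect',cv2.minAreaRect(q[:,:2].astype(np.float32)*1000))
    circ('base',(.548,-.01),.045,.003,.014)
    for lo in range(0,20,2):
        print(lo,len(sel((.548,-.01),.045,lo/1000,lo/1000+.002)),end='; ')
    print()
go('w5','wrist',np.array([0,0])); go('top0','top',np.array([-.0018,.0008]))
E
python3 geo.py
python3 - <<'E'
import cv2
im=cv2.imread('pics/w5.png');cv2.imwrite('pics/w5z.png',cv2.resize(im[170:330,270:470],None,fx=4,fy=4,interpolation=cv2.INTER_CUBIC)[:600])
E
```

```text
reeltop 1406 mean [0.6159 0.1159 0.1092] circ [0.6155 0.1159] 0.02
shoulder 1894 mean [0.6146 0.1086 0.0735] circ [0.6158 0.1159] 0.0299
seat 1113 mean [0.6107 0.0987 0.0294] circ [0.6156 0.1165] 0.0379
pintop 189 mean [0.4856 0.0347 0.1341] circ [0.4846 0.0342] 0.0057
mirrortop 556 mean [ 0.5475 -0.0067  0.0958] circ [ 0.5462 -0.0088] 0.0357
 rect ((546.783447265625, -9.168191909790039), (71.127197265625, 7.768570899963379), 54.51054000854492)
lever 1308 mean [0.5156 0.0141 0.0828] circ [0.5124 0.0157] 0.0386
 line [ 0.80480045 -0.59354544  0.5156455   0.01405589]
camtop 3138 mean [ 0.6996 -0.1381  0.0754] circ [ 0.6994 -0.1383] 0.0308
 rect ((699.6832885742188, -138.74020385742188), (41.495399475097656, 50.37095642089844), 49.85309600830078)
base 2332 mean [ 0.5579 -0.0142  0.0078] circ [ 0.5545 -0.015 ] 0.0372
0 474; 2 31; 4 304; 6 1316; 8 357; 10 85; 12 251; 14 131; 16 34; 18 1; 
reeltop 0
shoulder 6 mean [0.6092 0.1116 0.0734] circ [0.612  0.1128] 0.0092
seat 612 mean [0.6143 0.1156 0.0299] circ [0.6156 0.117 ] 0.0379
pintop 22 mean [0.4847 0.035  0.1346] circ [0.4851 0.0342] 0.0057
mirrortop 75 mean [ 0.5469 -0.0084  0.0963] circ [ 0.5456 -0.0082] 0.0353
 rect ((546.8777465820312, -9.088705062866211), (70.39608764648438, 7.719151973724365), 54.76384353637695)
lever 162 mean [0.5173 0.0117 0.0836] circ [0.5196 0.0118] 0.0388
 line [ 0.82690966 -0.5623348   0.5173491   0.0117433 ]
camtop 307 mean [ 0.699  -0.139   0.0757] circ [ 0.7   -0.139] 0.0302
 rect ((699.2547607421875, -139.20115661621094), (41.14208984375, 49.76808166503906), 49.61438751220703)
base 396 mean [ 0.5545 -0.0163  0.0079] circ [ 0.5483 -0.0099] 0.0448
0 116; 2 83; 4 69; 6 99; 8 86; 10 66; 12 35; 14 17; 16 10; 18 3;
```

View pics/w5z.png

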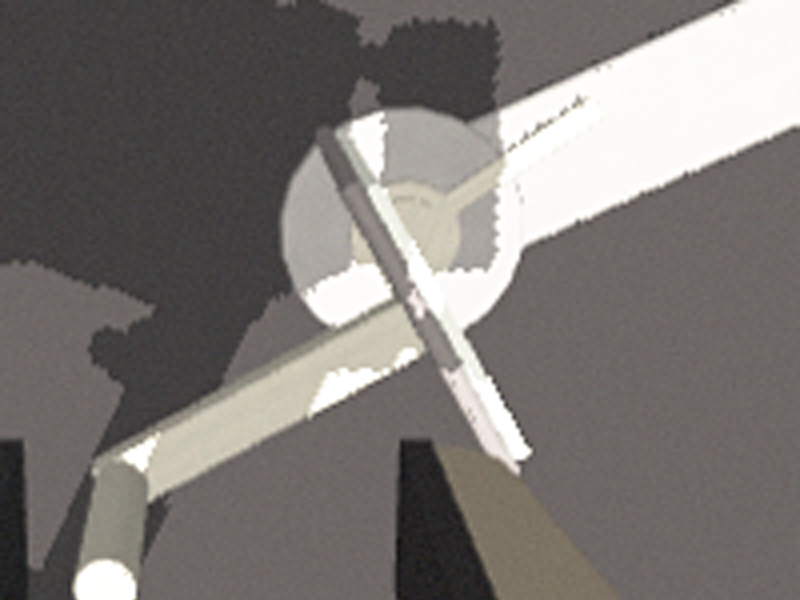

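Both views agree. In the wrist frame the pin is at (0.4848, 0.0342), the pivot about (0.5503, -0.0117) and the seat at (0.6156, 0.1163). The mirror has to swing about 46°, putting the pin near (0.472, -0.027). I'll go to the pin now.

Call:
{"name": "servo_tool", "arguments": {"increments": "-10 0 0 0 0 0 0;-20 -1 0 0 0 0 0;-15 -0.5 0 0 0 0 0;-6 0 -10 0 0 0 0;0 0 -20 0 0 0 0;0 0 -20 0 0 0 0;0 0 -10 0 0 0 0;0 0 0 0 0 0 0;0 0 0 0 0 0 0;0 0 0 0 0 0 0"}}

```text
time: 16.6
eef_pos: [0.4855, 0.0344, 0.1678]
ee_rot: [0.977, 0.212, 0.001, 0.0]
wrist_force: [1.1, 0.6, 0.1]
grip_width: 0.502
```

Run:
```python
from h import *
im,d,s=snap('wrist','w6');C=cam('wrist',s);P=cloud(C,d)
print(s['eef_pos'])
q=P[(P[...,2]>.13)&(P[...,2]<.14)&(np.hypot(P[...,0]-.4848,P[...,1]-.0342)<.015)&(d>0)];print(len(q),q.mean(0),cv2.minEnclosingCircle(q[:,:2].astype(np.float32)) if len(q) else 0)
```

```text
[0.4854601  0.03436993 0.16782677]
363 [0.48549168 0.03507545 0.13401488] ((0.48462849855422974, 0.03464402258396149), 0.0059245373122394085)
```

View pics/w6.png

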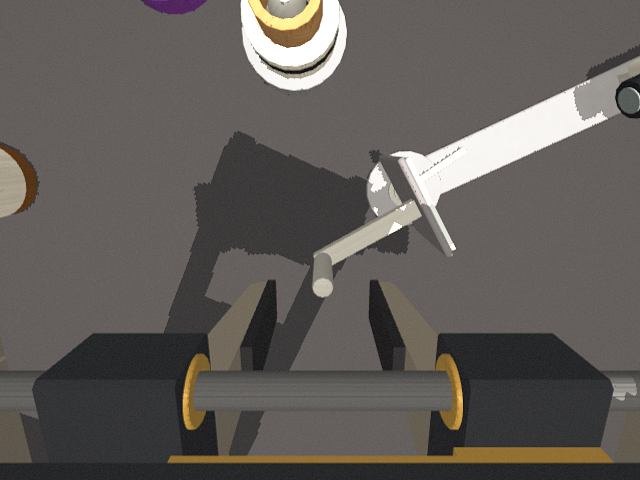

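The pin top is at (322,288), midway between the fingers. Descend 55 mm and close.

Call:
{"name": "servo_tool", "arguments": {"increments": "-0.5 0 -15 0 0 0 0;0 0 -20 0 0 0 0;0 0 -12 0 0 0 0;0 0 -6 0 0 0 0;0 0 -2 0 0 0 0;0 0 0 0 0 0 -0.5;0 0 0 0 0 0 -1;0 0 0 0 0 0 -1;0 0 0 0 0 0 -1;0 0 0 0 0 0 -1", "squeeze": 25}}

```text
time: 17.65
eef_pos: [0.4847, 0.0341, 0.1124]
ee_rot: [0.977, 0.212, 0.0, 0.0]
wrist_force: [0.3, -0.4, 1.8]
grip_width: 0.125
```

Call:
{"name": "servo_tool", "arguments": {"increments": "0 0 0 0 0 0 -1;0 0 0 0 0 0 -1;0 0 0 0 0 0 -1;0 0 0 0 0 0 -1;0 0 0 0 0 0 -1;0 0 0 0 0 0 -1;0 0 0 0 0 0 -1;0 0 0 0 0 0 -1;0 0 0 0 0 0 -1;0 0 0 0 0 0 -1"}}

```text
time: 18.65
eef_pos: [0.4847, 0.0343, 0.1124]
ee_rot: [0.977, 0.212, 0.0, 0.0]
wrist_force: [0.9, -3.3, 5.9]
grip_width: 0.125
```

Run:
```python
import numpy as np
from rig import ctrl
s=ctrl.observe();p=np.array(s['eef_pos'][:2]);print(p)
piv=np.array([.5503,-.0117]);seat=np.array([.6156,.1163])
a0=np.degrees(np.arctan2(*(np.array([.4847,.0344])-piv)[::-1]));prev=p
print(a0, np.hypot(*(np.array([.4847,.0344])-piv)))
for a in np.linspace(145,191.3,15)[1:]:
    t=piv+.08*np.array([np.cos(np.radians(a)),np.sin(np.radians(a))]); print(round(a,1),t.round(4),((t-prev)*1000).round(1));prev=t
```

```text
[0.48471649 0.03425187]
144.90260298848554 0.08017836366501875
148.3 [0.4822 0.0303] [-2.5 -3.9]
151.6 [0.4799 0.0263] [-2.3 -4. ]
154.9 [0.4778 0.0222] [-2.1 -4.1]
158.2 [0.476 0.018] [-1.8 -4.2]
161.5 [0.4744 0.0136] [-1.6 -4.3]
164.8 [0.4731 0.0092] [-1.3 -4.4]
168.2 [0.472  0.0047] [-1.1 -4.5]
171.5 [4.712e-01 2.000e-04] [-0.8 -4.5]
174.8 [ 0.4706 -0.0044] [-0.6 -4.6]
178.1 [ 0.4703 -0.009 ] [-0.3 -4.6]
181.4 [ 0.4703 -0.0136] [-0.  -4.6]
184.7 [ 0.4706 -0.0182] [ 0.2 -4.6]
188.0 [ 0.4711 -0.0228] [ 0.5 -4.6]
191.3 [ 0.4719 -0.0274] [ 0.8 -4.6]
```

Call:
{"name": "servo_tool", "arguments": {"increments": "-2.5 -4 0 0 0 0 -1;-2.3 -4 0 0 0 0 -1;-2.1 -4.1 0 0 0 0 -1;-1.8 -4.2 0 0 0 0 -1;-1.6 -4.3 0 0 0 0 -1;-1.3 -4.4 0 0 0 0 -1;-1.1 -4.5 0 0 0 0 -1;0 0 0 0 0 0 -1;0 0 0 0 0 0 -1;0 0 0 0 0 0 -1"}}

```text
time: 19.65
eef_pos: [0.4702, 0.0056, 0.1122]
ee_rot: [0.977, 0.212, -0.001, -0.001]
wrist_force: [-4.6, 4.8, 13.4]
grip_width: 0.122
```

Run:
```python
from h import *
im,d,s=snap('wrist','w7');it,dt,_=snap('side','s7')
print(s['eef_pos'],s['ee_rot'],s['wrist_force'],s['ft_torque'])
cv2.imwrite('pics/s7z.png',cv2.resize(it[150:340,190:390],None,fx=3,fy=3))
```

```text
[0.47017163 0.00556375 0.11222424] [ 0.97725699  0.21205317 -0.0011148  -0.00098761] [-4.58917589  4.76642333 13.40851255] [0.74621788 0.79375497 0.12335321]
```

View pics/w7.png

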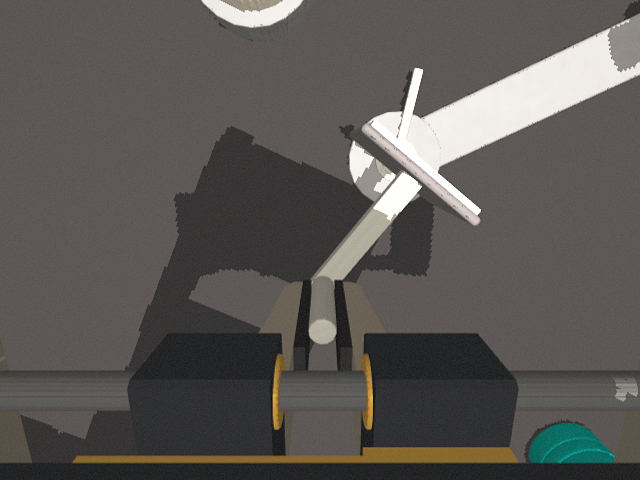

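View pics/s7z.png

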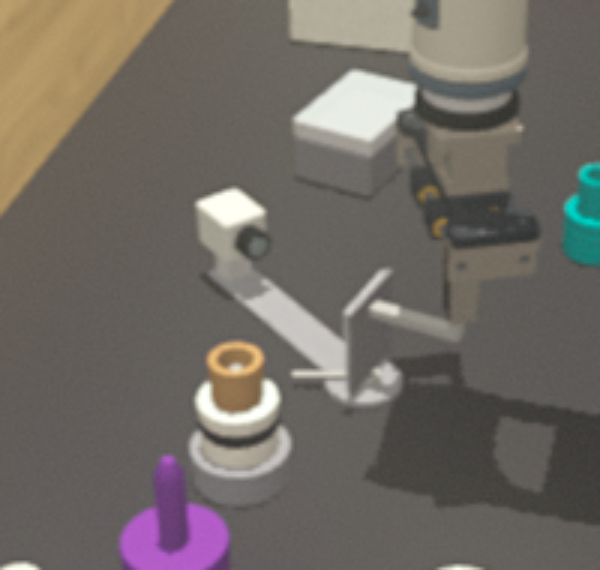

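The pin is held at (322,330), and the mirror has turned about 23°, its pointer now at (410,100). I'll measure the pin and pointer here before going on.

```bash
cat > pt.py <<'E'
from h import *
import sys
def an(fn):
    z=np.load('pics/%s.npz'%fn);im,d=z['im'],z['d'];s=dict(eef_pos=z['p'],ee_rot=z['q']);C=cam('wrist',s);P=cloud(C,d);p=z['p']
    piv=np.array([.5503,-.0117]);seat=np.array([.6156,.1163])
    D=np.hypot(P[...,0]-p[0],P[...,1]-p[1])
    q=P[(d>0)&(P[...,2]>.1325)&(P[...,2]<.1375)&(D<.012)]
    hsv=cv2.cvtColor(im,cv2.COLOR_BGR2HSV)
    if len(q): 
        k,r=cv2.minEnclosingCircle(q[:,:2].astype(np.float32));k=np.array(k);print('pin',k.round(4),r,'off tcp',(k-p[:2]).round(4),'dist piv',np.hypot(*(k-piv)),'face',np.degrees(np.arctan2(*(piv-k)[::-1])))
    Dp=np.hypot(P[...,0]-piv[0],P[...,1]-piv[1])
    q=P[(d>0)&(P[...,2]>.0945)&(P[...,2]<.1)&(Dp<.045)]
    r=cv2.minAreaRect(q[:,:2].astype(np.float32)*1000);print('mirror rect',r); 
    c=np.array(r[0])/1000;print(' pin->mirrorcentre',np.degrees(np.arctan2(*(c-k)[::-1])))
    # pointer: light pixels cast on z=11.. outside disc
    v,u=np.mgrid[:480,:640];K,e,Ro=C
    ray=np.stack([(u-K[0,2])/K[0,0],(v-K[1,2])/K[1,1],np.ones_like(u)],-1)@Ro.T
    G=e+ray*((.011-e[2])/ray[...,2])[...,None];Dg=np.hypot(G[...,0]-piv[0],G[...,1]-piv[1])
    A=np.degrees(np.arctan2(G[...,1]-piv[1],G[...,0]-piv[0]))
    m=(Dg>.036)&(Dg<.062)&(hsv[...,2]>140)&(A>-20)&(A<95)&(abs(P[...,2]-.011)<.012)
    n,l,stt,_=cv2.connectedComponentsWithStats(m.astype(np.uint8))
    for i in range(1,n):
        if stt[i,4]>25:
            q=G[l==i][:,:2].astype(np.float32);f=cv2.fitLine(q,cv2.DIST_L2,0,.01,.01).ravel();c=q.mean(0)
            print('ptr',stt[i],'dir',np.degrees(np.arctan2(f[1],f[0])),'from pivot',np.degrees(np.arctan2(*(c-piv)[::-1])),'perp off of pivot mm',1000*((piv-f[2:])[0]*f[1]-(piv-f[2:])[1]*f[0]),
              'miss at seat mm',1000*((seat-f[2:])[0]*f[1]-(seat-f[2:])[1]*f[0]))
an(sys.argv[1])
E
python3 pt.py w7
```

```text
pin [0.4741 0.0075] 0.008394066244363785 off tcp [0.004 0.002] dist piv 0.07857211622600331 face -14.180338438227455
mirror rect ((545.6644287109375, -10.525566101074219), (71.18570709228516, 7.935200214385986), 76.15394592285156)
 pin->mirrorcentre -14.177969736364531
ptr [406  68  17  37 337] dir 13.497134 from pivot 12.850929886213292 perp off of pivot mm -0.5274141169185776 miss at seat mm -109.75145082539274
ptr [431 103  21  16  94] dir -31.418585 from pivot -17.237770165815057 perp off of pivot mm 9.946150020812206 miss at seat mm -133.32672199800191
```

Rectangle and pointer agree: the mirror faces about -13.8° and needs 11.3°. The pin has slid about 3 mm along the pads, still well within them. I'll continue the arc for another 25°.

Call:
{"name": "servo_tool", "arguments": {"increments": "-1 -4.3 0.3 0 0 0 -1;-0.7 -4.3 0.2 0 0 0 -1;-0.4 -4.3 0 0 0 0 -1;-0.2 -4.3 0 0 0 0 -1;0.1 -4.3 0 0 0 0 -1;0.3 -4.3 0 0 0 0 -1;0.5 -4.3 0 0 0 0 -1;0.6 -4.3 0 0 0 0 -1;0 0 0 0 0 0 -1;0 0 0 0 0 0 -1"}}

```text
time: 20.75
eef_pos: [0.4684, -0.0291, 0.1121]
ee_rot: [0.977, 0.212, -0.002, -0.001]
wrist_force: [-5.8, 2.8, 9.3]
grip_width: 0.117
```

Call:
{"name": "servo_tool", "arguments": {"increments": "0 0 0 0 0 0 -1;0 0 0 0 0 0 -1;0 0 0 0 0 0 -1;0 0 0 0 0 0 -1;0 0 0 0 0 0 -1;0 0 0 0 0 0 -1;0 0 0 0 0 0 -1;0 0 0 0 0 0 -1;0 0 0 0 0 0 -1;0 0 0 0 0 0 -1"}}

```text
time: 21.75
eef_pos: [0.4684, -0.0289, 0.1121]
ee_rot: [0.977, 0.212, -0.002, -0.001]
wrist_force: [-5.3, 2.2, 9.8]
grip_width: 0.127
```

```bash
python3 - <<'E'
from h import *
im,d,s=snap('wrist','w8');it,dt,_=snap('side','s8');tt,dt,_=snap('top','t8')
print(s['eef_pos'],s['wrist_force'],s['time'])
cv2.imwrite('pics/t8z.png',cv2.resize(tt[150:290,230:430],None,fx=4,fy=4,interpolation=cv2.INTER_CUBIC))
E
python3 pt.py w8
```

```text
[ 0.46836842 -0.02894378  0.11214667] [-5.27385598  2.2220417   9.76112937] 21.75
pin [ 0.4726 -0.027 ] 0.008126391097903252 off tcp [0.0042 0.0019] dist piv 0.0791794671442496 face 11.150077629271625
mirror rect ((545.5564575195312, -12.502254486083984), (7.833399295806885, 71.22746276855469), 10.744858741760254)
 pin->mirrorcentre 11.25037977235509
ptr [294  57  28  35 350] dir 62.078316 from pivot 62.81443012245873 perp off of pivot mm 0.6021838807222999 miss at seat mm -1.6373041547181264
ptr [387  79  17  14  72] dir -32.50144 from pivot -17.843380778640338 perp off of pivot mm 10.108750878235375 miss at seat mm -132.93067046556806
```

View pics/w8.png

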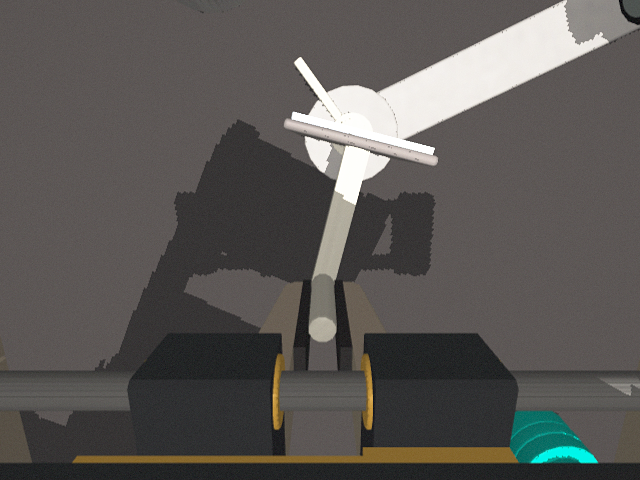

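View pics/t8z.png

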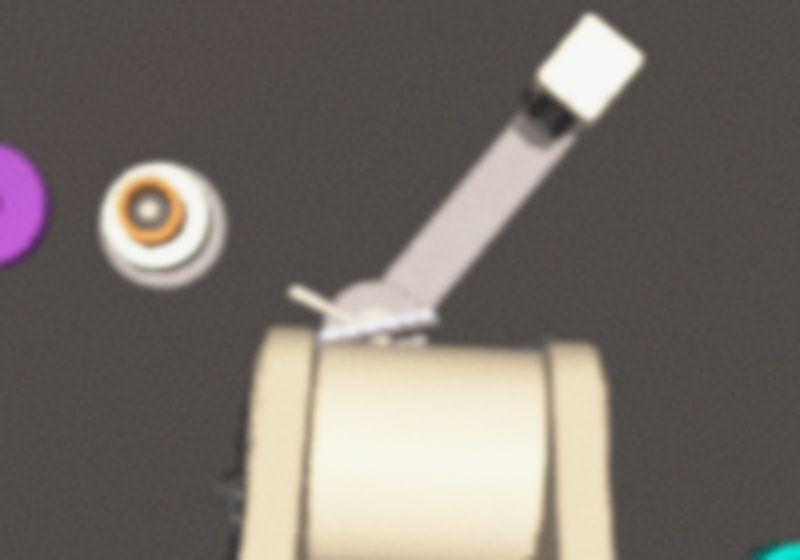

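Wrist view: pointer at (316,88), along 62.1–62.8° against 63.0° wanted. The face reads 10.7–11.25° against 11.3°. I'll nudge it slightly and check once more.

Call:
{"name": "servo_tool", "arguments": {"increments": "0 -0.4 0 0 0 0 -1;0 0 0 0 0 0 -1;0 0 0 0 0 0 -1;0 0 0 0 0 0 -1;0 0 0 0 0 0 -1;0 0 0 0 0 0 -1;0 0 0 0 0 0 -1;0 0 0 0 0 0 -1;0 0 0 0 0 0 -1;0 0 0 0 0 0 -1"}}

```text
time: 22.9
eef_pos: [0.4685, -0.0293, 0.1122]
ee_rot: [0.977, 0.212, -0.002, -0.001]
wrist_force: [-5.9, 2.3, 9.0]
grip_width: 0.126
```

```bash
python3 - <<'E'
from h import *
im,d,s=snap('wrist','w9');it,dt,_=snap('side','s9');tt,dt,_=snap('top','t9')
print(s['eef_pos'],s['wrist_force'],s['time'],s['grip_width'],abs(s['dq']).max())
# independent: pointer in top view
z=np.load('pics/t9.npz');C=cam('top');piv=np.array([.5485,-.0109]);seat=np.array([.6138,.1171])
hsv=cv2.cvtColor(tt,cv2.COLOR_BGR2HSV);v,u=np.mgrid[:480,:640];K,e,Ro=C
ray=np.stack([(u-K[0,2])/K[0,0],(v-K[1,2])/K[1,1],np.ones_like(u)],-1)@Ro.T
G=e+ray*((.011-e[2])/ray[...,2])[...,None];x=G[...,0]-piv[0];y=G[...,1]-piv[1];D=np.hypot(x,y);A=np.degrees(np.arctan2(y,x))
m=(D>.037)&(D<.062)&(abs(A-63)<20)&(hsv[...,2]>110);w=hsv[...,2][m].astype(float)-100
print(m.sum(),'top ptr bearing',(A[m]*w).sum()/w.sum(),'want',np.degrees(np.arctan2(*(seat-piv)[::-1])))
cv2.imwrite('pics/s9z.png',cv2.resize(it[150:340,190:390],None,fx=3,fy=3))
E
python3 pt.py w9
```

```text
[ 0.46845043 -0.02930392  0.11217571] [-5.89971579  2.25725021  8.96449893] 22.9 0.12565463754797337 0.0009065568693101529
43 top ptr bearing 62.84689653301504 want 62.971314290583436
pin [ 0.473  -0.0272] 0.007836886681616306 off tcp [0.0046 0.0021] dist piv 0.07881566949298477 face 11.354746318399348
mirror rect ((545.6655883789062, -12.62186050415039), (7.892421245574951, 71.74391174316406), 11.061042785644531)
 pin->mirrorcentre 11.3614124408475
ptr [293  57  28  35 344] dir 62.313904 from pivot 63.23809785780476 perp off of pivot mm 0.7566567389188129 miss at seat mm -0.8920506747545631
ptr [386  78  19  14  74] dir -32.59885 from pivot -17.841372695019864 perp off of pivot mm 10.25235168421623 miss at seat mm -132.7635648421014
```

View pics/s9z.png

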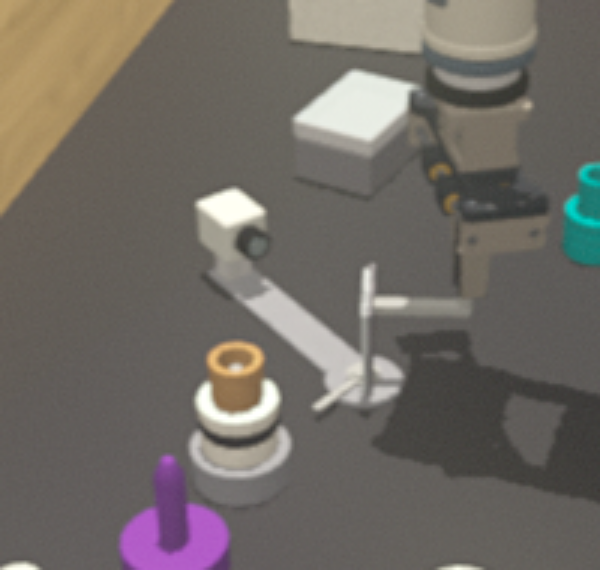

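The reel is home (hub at (235,360) in the side zoom), and the pointer at (335,392) points at it. All measures are within about 0.7° of target and the arm is still, so I'm handing in.

```bash
python3 -c "
from rig import ctrl
print(ctrl.finish_job())"
```

```text
the job is handed in; nothing more can be done
None
```

The reel is seated on the spindle and let go, and I handed the job in at about 23 s with the gripper still holding the mirror pin. The hand-in gave no verdict.

**Reel:** I gripped it by the hub, lowered it in small steps until the force rose to 8 N and the tool stopped moving down, then opened the fingers. Afterwards its top measured 109 mm above the bench, against 110 mm for fully home, and it was centred on the post to within about 1 mm.

**Mirror:** I led the pin round its arc by about 46° (0.81 rad) and nudged it once at the end. The last checks before handing in, with the arm at rest:

| Measure | Reading | Target |
|---|---|---|
| Mirror facing, three estimates | 11.1–11.4° | 11.3° |
| Pointer bearing from the pivot, wrist view | 63.2° | 63.0° |
| Pointer bearing from the pivot, top view | 62.8° | 63.0° |
| Pointer direction by a line fit, wrist view | 62.3° | 63.0° |

- **Disagreement:** the line fit differs most, by 0.7°. It is the weakest measure because only a short piece of the pointer is visible, and it still passes within 1 mm of the reel's axis.
- **Pin slip:** the pin slid about 3–4 mm along the pads during the swing but stayed held.
- **Steady force:** the wrist force stayed at about 11 N while holding, mostly vertical. I did not trace the cause.
- **Bystanders:** I did not touch the jar, tip box, bottle or look-alikes, but I did not re-measure their positions at the end.

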